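# Clear the craft chest and hold its latched lid open

## Task

Take the glue brush off the lid of the plywood craft chest and lay it lengthwise on the brush rest, in the notches of both uprights. Then tug up on the lid's square knob: it works a quarter-turn latch that may or may not be caught, which cannot be seen; if the lid stays down, turn the knob a quarter turn clockwise to release it (turning a free one would catch it). Raise the lid to about 45 degrees and finish while still holding it open by the knob, leaving the other things on the table where they are.

Things in the scene. Friction and masses are not known exactly. Their poses are not given: they have to be found in the camera images.
- brush_mid (a point): Centre of the glue brush (flat, dark wooden handle, steel ferrule, pale bristles), 175 mm long, which starts lying on the lid. The point is 4.5 mm above its underside, which is flat over the whole length. x runs along it to the bristles, z up. Handle 18 mm wide, 9 mm thick, from x = -87 to +24 mm, then ferrule (24 mm wide) and bristles. 35 to 70 g, balances within 8 mm of this point.
- rest_top (a point): Brush rest, a plywood stand fixed to the table: base 100 x 70 x 6 mm, two uprights 6 mm thick at x = -35 and +35 mm of this point. Each has in its top a notch 34 mm wide, 9 mm deep, centred on y = 0, its flat bottom 45 mm above the table. The point is midway between the notch bottoms, at their height. x runs from upright to upright: the brush lies along it, either way round. z up.
- chest: Craft chest, a plywood box fixed to the table, 200 mm (x) by 300 mm (y), 102 mm high with its lid shut (wall top at 90 mm, lid 12 mm thick). Origin at the centre of its underside; z up, +x towards its opening side, away from the robot. The lid is hinged along its x = -100 mm edge, nearer the robot.
- hinge (a point): Middle of the lid's hinge line, 90 mm above the table. The hinge line runs along this frame's y axis. The frame moves with the lid.
- knob (a point): Plain square steel knob on the lid, near the edge away from the hinge: 28 mm across, 10 to 36 mm above the lid's top face, on a thinner neck, its flats parallel to the lid's edges. The point is on its axis, 21 mm above the lid's top face, 170 mm from the hinge line along the lid, 33 mm above it when shut. Its frame moves with the lid, not with the knob's turn: z along the knob's axis, x away from the hinge.
- keeper (a point): Slotted steel keeper inside the chest, straight below the shut knob, 71 mm above the table, where the knob's T-shaped toe catches. The knob clicks softly every 90 degrees and starts caught or free, looking the same. Caught, the lid gives about 2.5 mm at the knob and stays; a quarter turn clockwise from above (0.3 N m, good to 15 degrees) frees it. Turning a free knob 90 degrees catches it.
- lid (a joint): Opening angle of the lid in rad: 0 shut, growing as the knob's edge rises; 0.785 is 45 degrees. Let go, the lid falls shut. Lifting it by the knob when free takes 2 to 5 N; a tug of 10 to 15 N is enough to tell.
- water: Bystander, to be left alone: a clear drinking-water bottle, 64 mm in diameter, 200 mm high. Origin at the centre of its underside.
- glue: Bystander, to be left alone: a small white glue bottle, 42 mm in diameter, 100 mm high. Origin at the centre of its underside.
- phone: Bystander, to be left alone: a phone lying flat, 148 x 71 x 9 mm. Origin at the centre of its underside.
- tape: Bystander, to be left alone: a roll of paper tape lying flat, 84 mm across, 22 mm high. Origin at the centre of its underside.
- mallet: Bystander, to be left alone: a small wooden mallet lying on its side, head 38 mm thick, 150 mm handle. Origin at the centre of its underside.
- panels: Bystander, to be left alone: a stack of three flat plywood kit panels, 130 x 100 mm, 12 mm high. Origin at the centre of its underside.

How it is judged:
By the outcome, as a careful person would: the job done as asked, in the order asked, and still so for the second after the job is handed in, while the arm keeps its last pose, push and grip.
It also fails if it takes over 58 s, if anything falls off the work surface, if the arm or the gripper's body presses on something with over 40 N, if the wrist force passes 120 N, or if a joint passes its speed limit or range.

## Robot

A 6-joint arm with a two-finger parallel gripper is mounted at the origin on the work surface. World frame = base frame: x ahead of the robot, y to its left, z up, the work surface at z = 0. Lengths are in mm, angles in degrees, forces in N, time in s.
With the tool pointing down it reaches from about 350 to 850 mm from the base axis. Payload 8.1 kg.
Tool frame: the origin (TCP) lies at the very end of the fingers, on their centre line; the grasp point (between the pads) lies 19 mm behind it (pinch_z is the z of the grasp point in the tool frame, in mm); z points along the fingers, y is the direction in which the jaws open and shut (so a half turn about z gives the same grasp; the last joint's range is limited). The gripper opens to 85 mm and grips with 20 to 120 N. Pads are 22 mm wide; open, the fingers measure 114 mm over their backs; the gripper's body (76 mm by 85 mm) begins 54 mm behind the grasp point. The pads swing forward as they close: fully open they stand 13 mm farther back than shut.
Start: joints at [58.19, 7.471, 85.268, -0, 87.261, -4.893], TCP at [271.605, 535.01, 231.292] pointing down, gripper open.
Joint ranges: [-169.43, 169.43], [-51.17, 129.36], [1.28, 143.12], [-76.62, 256.62], [0, 156.53], [-152.29, 152.29]. Speed limits (degrees/s): [136.94, 136.94, 159.86, 180, 180, 180].

## Interface

Orientations are given as [roll, pitch, yaw] about the fixed x, y, z axes, in that order (R = Rz(yaw) Ry(pitch) Rx(roll)).
In Python, from bench import * gives the robot as it stands.
- The arm moves only by the shell command python3 -m creep 'ROWS' [FORCE]. ROWS is a JSON object of lists of equal length, an entry for each row: "translation": the shift along the tool's x, y, z in mm, a list of three; "rotation": the turn, a rotation vector about the tool's x, y, z in rad, a list of three; "claw": the finger opening in mm, from 0 to 85.4. In form: {"translation": [[dx, dy, dz], ...], "rotation": [[ax, ay, az], ...], "claw": [claw, ...]}. A call has 1 to 10 rows; each row shifts and turns the commanded pose from where the row before left it, along the tool's axes as they then stand; what a row does not reach is not made up. A row lasts 1/10 s, in which the tool goes at most 50 mm and 8.59 degrees, less where a joint would pass 70% of its speed; a pose out of reach is approached as far as the arm can. A call is refused whole if a number of a shift passes 50 or a number of a turn 0.15, either way. A call with a gripper value outside its range is refused whole. The fingers move at their own pace and stop on an object; FORCE is the grip in N (left out, the last holds). Time passes only in rows, so rows that do not move let the fingers close. It gives the time, the measured TCP pose, the force and the opening at its end, in the units of the state.
- sense(): the state, without advancing time (a new reading comes with each control period).
- snapshot(name): name is "scene" or "top" or "wrist"; returns a dict with "frame" (400x640x3 uint8, red, green, blue), "intrinsics" (3x3 intrinsics, pixels), "extrinsics" (4x4, takes a point from camera to world coordinates). Camera axes: x right, y up, looking along -z (the intrinsics and any distortion apply to the point x, -y, -z); pixel columns grow to the right and rows downward; lengths in mm; the calibration is good to about 2 mm. The wrist camera is an equidistant fisheye: a pixel r from the principal point sees the ray r / f radians off the axis. A picture is of the moment at which its call begins. There is no depth.
- hand_in(): hands the job in, once; it reports no verdict.
The state is a dict: "time": time; "joint_pos": joint angles; "qd": joint speeds; "joint_efforts": joint torques, N m; "tool_pos": TCP position; "tcp_rot": TCP orientation; "ft_force": force on the tool from outside, world axes, zero at the start; "wrist_torque": the same for the moment, N m; "finger_gap": finger opening in mm.
Only numpy, scipy, OpenCV 4.12 (cv2) and the standard library are available. Lean on these libraries where they do the work, as an engineer would, in place of code of your own. Each camera call takes 0.05 s, during which the arm holds its last target.

## Working session

There is one attempt and no reset: what is moved stays moved. The work goes in short steps, Python scripts to look and compute and a shell command to move; the robot and the scene stay as the last step left them, time stands still between calls to the robot, and variables do not carry over. Pictures are saved under pics/ and viewed, and the job is handed in when it is done.

```bash
mkdir -p pics; ls
python3 - <<'E'
from bench import *
import cv2
s=sense();print(s)
for n in["scene","top","wrist"]:
    d=snapshot(n);cv2.imwrite(f"pics/{n}0.png",d["frame"][:,:,::-1]);print(n,d["intrinsics"],d["extrinsics"])
E
```

```text
pics
{'time': 0.0, 'joint_pos': array([ 5.81897663e+01,  7.51439094e+00,  8.53287989e+01,  1.65666818e-03,
        8.72615704e+01, -4.89205478e+00]), 'qd': array([-0.01745248,  0.05176647, -0.00513625, -0.00616675, -0.05797072,
        0.03366023]), 'joint_efforts': array([ 1.67509279e-03, -5.69404328e+01, -5.00544691e+01, -1.93723071e-05,
        1.48972141e-02, -4.66480606e-05]), 'tool_pos': array([271.30447566, 534.54872342, 230.25651119]), 'tcp_rot': array([-1.79895762e+02, -1.05824248e-02,  1.53081731e+02]), 'ft_force': array([ 0.15485823, -0.57689282,  0.43145378]), 'wrist_torque': array([ 0.01383373, -0.01768451, -0.02159003]), 'finger_gap': 85.38019514453967}
scene [[479.81706915   0.         326.40966585]
 [  0.         479.81706915 194.86773132]
 [  0.           0.           1.        ]] [[ 7.05426906e-01 -4.54523414e-01  5.43857836e-01  1.24647906e+03]
 [ 7.08446869e-01  4.28540184e-01 -5.60764072e-01 -6.73526002e+02]
 [ 2.18154634e-02  7.80872446e-01  6.24309466e-01  8.90530119e+02]
 [ 0.00000000e+00  0.00000000e+00  0.00000000e+00  1.00000000e+00]]
top [[368.29684894   0.         317.23527575]
 [  0.         368.29684894 194.38949311]
 [  0.           0.           1.        ]] [[ 2.63992096e-02  9.92723019e-01 -1.17490802e-01  4.14695183e+02]
 [-9.99646262e-01  2.65958429e-02  1.05831212e-04  7.07636492e+01]
 [ 3.22982799e-03  1.17446447e-01  9.93073965e-01  1.11494327e+03]
 [ 0.00000000e+00  0.00000000e+00  0.00000000e+00  1.00000000e+00]]
wrist [[309.70691629   0.         319.47323107]
 [  0.         309.70691629 201.50157831]
 [  0.           0.           1.        ]] [[ 4.53383892e-01 -8.47712542e-01 -2.75366106e-01  2.00707322e+02]
 [ 8.91313420e-01  4.30561326e-01  1.42046934e-01  5.71686322e+02]
 [-1.85297130e-03 -3.09839297e-01  9.50787135e-01  3.71670665e+02]
 [ 0.00000000e+00  0.00000000e+00  0.00000000e+00  1.00000000e+00]]
```

View pics/scene0.png

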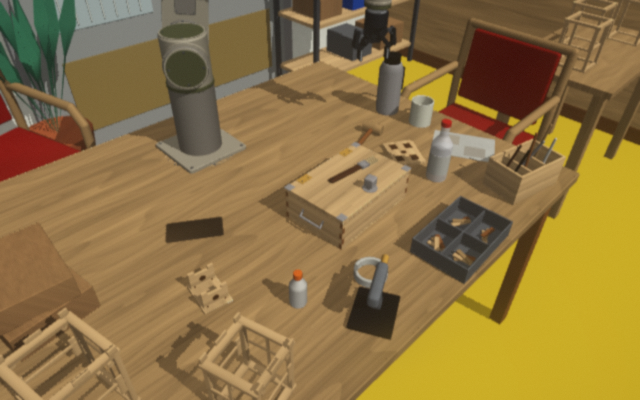

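View pics/top0.png

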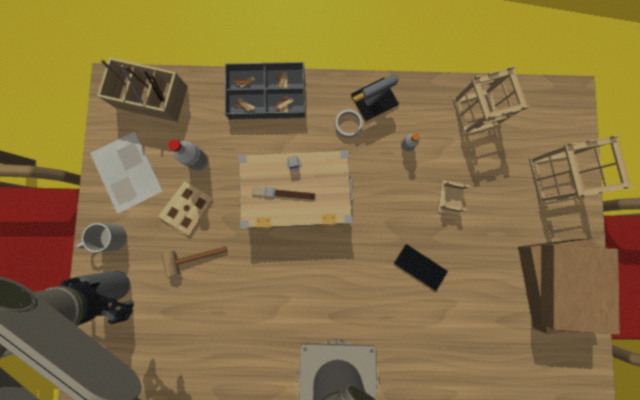

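View pics/wrist0.png

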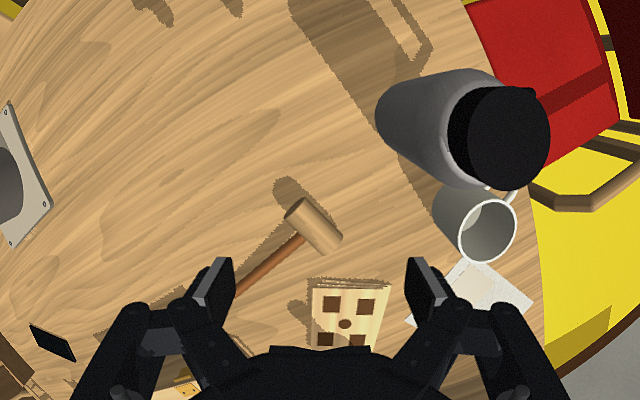

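The top view shows the chest at about (295,190), the brush on it from (255,194) to (315,197), the knob at (293,162), and the rest at (453,196). I'll enlarge those areas.

```bash
cat > h.py <<'E'
import numpy as np, cv2
from bench import *
def px2w(d,u,v,z):
    K=d["intrinsics"];T=d["extrinsics"]
    r=T[:3,:3]@np.array([(u-K[0,2])/K[0,0],-(v-K[1,2])/K[1,1],-1.])
    o=T[:3,3];return o+r*(z-o[2])/r[2]
def w2px(d,p):
    K=d["intrinsics"];T=d["extrinsics"]
    c=T[:3,:3].T@(np.array(p)-T[:3,3]);c=c/-c[2]
    return K[0,0]*c[0]+K[0,2],-K[1,1]*c[1]+K[1,2]
E
python3 - <<'E'
import cv2
t=cv2.imread("pics/top0.png");s=cv2.imread("pics/scene0.png")
def c(im,x,y,w,h,k,n): cv2.imwrite(f"pics/{n}.png",cv2.resize(im[y:y+h,x:x+w],None,fx=k,fy=k,interpolation=cv2.INTER_CUBIC))
c(t,230,140,130,100,6,"c_chest");c(t,425,170,60,50,10,"c_rest");c(s,280,140,140,100,5,"s_chest");c(s,170,250,80,70,8,"s_rest")
E
```

```text
(no output)
```

View pics/c_chest.png

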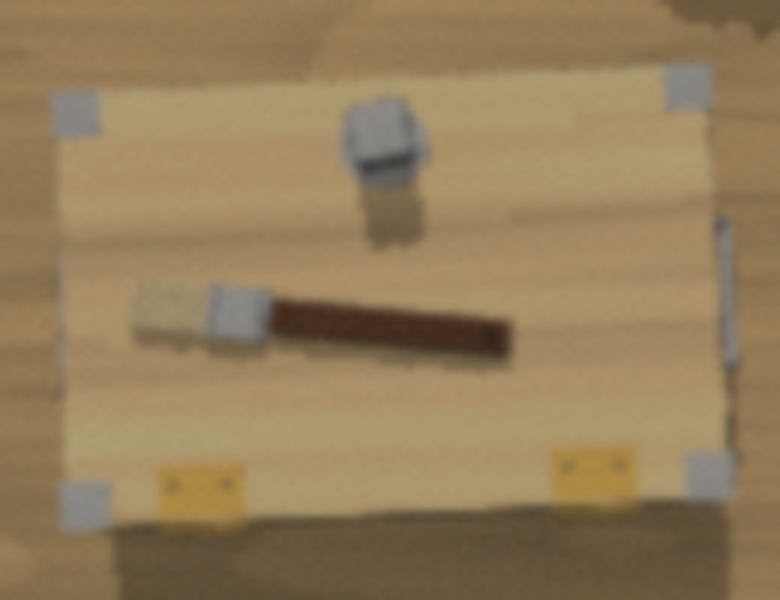

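View pics/c_rest.png

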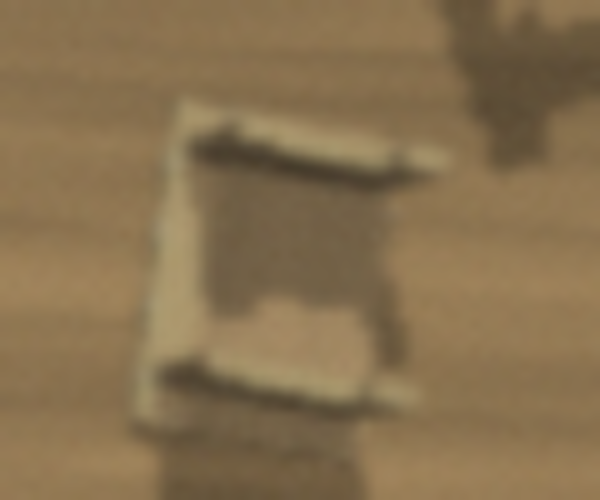

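View pics/s_chest.png

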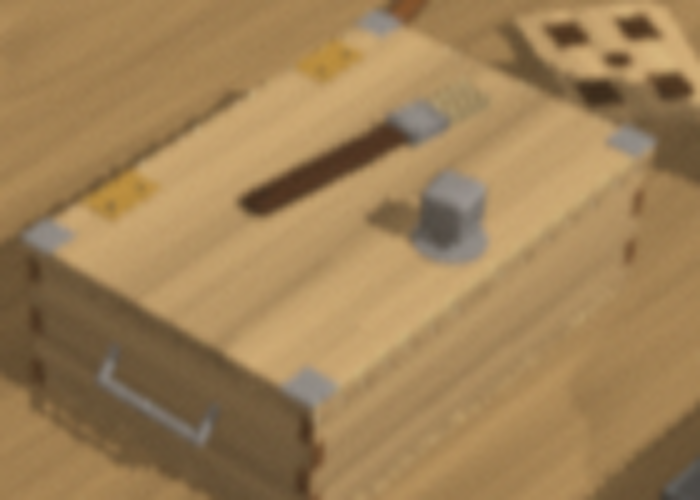

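View pics/s_rest.png

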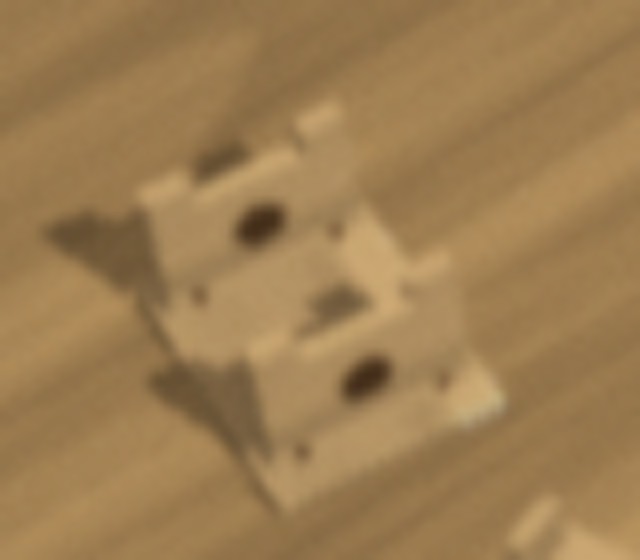

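The crops show the lid corners at roughly (55,92), (712,65), (732,498) and (65,530). The knob top is centred near (380,125). The brush runs from (135,310) to (510,338) with the bristles to the left. The rest's two uprights run nearly left–right, each with a notch.

Run:
```python
from h import *
np.set_printoptions(precision=1,suppress=True)
d=snapshot("top");s=snapshot("scene")
f=lambda c,k,x,y:((c[0]+.5)/k-.5+x,(c[1]+.5)/k-.5+y)
def T(c,z): return px2w(d,*f(c,6,230,140),z)
def R(c,z): return px2w(d,*f(c,10,425,170),z)
def S(c,z): return px2w(s,*f(c,5,280,140),z)
def Q(c,z): return px2w(s,*f(c,8,170,250),z)
print("lid top TL TR BR BL");L=[T(c,102) for c in[(53,92),(712,64),(733,498),(64,530)]]
for p in L:print(p)
print("c",sum(L)/4)
print("lid scene");
for c in[(380,12),(655,143),(315,405),(25,238)]:print(S(c,102))
print("knobtop",[T(c,138) for c in[(348,102),(405,97),(412,150),(357,155)]])
print("knobtop scene",[S(c,138) for c in[(442,172),(485,186),(458,210),(420,195)]])
print("brush top",[T(c,111) for c in[(136,284),(134,338),(512,318),(508,358)]])
print("brush ends",T((134,311),111),T((510,338),111))
print("brush scene",S((485,92),111),S((250,205),111))
print("rest tops",[R(c,54) for c in[(182,105),(450,158),(150,365),(422,397)]])
print("notch top",[R(c,54) for c in[(238,128),(393,155),(205,358),(365,390)]])
print("scene tops",[Q(c,54) for c in[(140,190),(340,108),(248,350),(448,257)]])
print("notch scene",[Q(c,54) for c in[(187,180),(297,125),(297,340),(402,268)]])
```

```text
lid top TL TR BR BL
[640.  294.5 102. ]
[661.7 -13.2 102. ]
[459.2 -26.1 102. ]
[436.5 278.9 102. ]
c [549.3 133.5 102. ]
lid scene
[437.3 282.6 102. ]
[638.  295.1 102. ]
[659.1  -8.  102. ]
[459.4 -23.6 102. ]
knobtop [array([631. , 153.5, 138. ]), array([634. , 127.9, 138. ]), array([609.8, 124. , 138. ]), array([606.9, 148.6, 138. ])]
knobtop scene [array([603.9, 146. , 138. ]), array([627.8, 153.1, 138. ]), array([631.9, 126.7, 138. ]), array([609.5, 122. , 138. ])]
brush top [array([549.4, 249.8, 111. ]), array([524.5, 249.6, 111. ]), array([538.3,  77.2, 111. ]), array([519.8,  78.5, 111. ])]
brush ends [536.9 250.2 111. ] [529.1  77.8 111. ]
brush scene [546.1 252.7 111. ] [529.6  76.5 111. ]
rest tops [array([ 592.1, -294.3,   54. ]), array([ 578.6, -372.2,   54. ]), array([ 515.7, -284. ,   54. ]), array([ 508.5, -362.6,   54. ])]
notch top [array([ 585.8, -310.5,   54. ]), array([ 579. , -355.6,   54. ]), array([ 518.2, -299.9,   54. ]), array([ 510.1, -346.1,   54. ])]
scene tops [array([ 502.5, -359.2,   54. ]), array([ 515.1, -299.6,   54. ]), array([ 573.6, -369.7,   54. ]), array([ 584.1, -310.4,   54. ])]
notch scene [array([ 508.5, -347.4,   54. ]), array([ 512.2, -312.5,   54. ]), array([ 580., -358.,   54.]), array([ 578.5, -322.1,   54. ])]
```

```bash
cat > ov.py <<'E'
from h import *
import sys
def seg(im,d,pts,k,x0,y0,col):
    q=[((u:=w2px(d,p))[0]+.5-x0,u[1]+.5-y0) for p in pts]
    cv2.polylines(im,[np.int32([[a*k*8-4,b*k*8-4] for a,b in q])],False,col,1,cv2.LINE_AA,3)
def fr(c,yaw):
    a=np.radians(yaw);R=np.array([[np.cos(a),-np.sin(a),0],[np.sin(a),np.cos(a),0],[0,0,1]])
    return lambda p:R@np.array(p,float)+np.array(c,float)
def rest(cx,cy,yaw):
    f=fr((cx,cy,0),yaw);o=[]
    o.append([f(p) for p in[(-50,-35,6),(50,-35,6),(50,35,6),(-50,35,6),(-50,-35,6)]])
    for ux in(-35,35):
        for e in(-3,3):
            x=ux+e
            o.append([f(p) for p in[(x,-30,6),(x,-30,54),(x,-17,54),(x,-17,45),(x,17,45),(x,17,54),(x,30,54),(x,30,6)]])
    return o
def chest(cx,cy,yaw):
    f=fr((cx,cy,0),yaw);o=[[f((a*100,b*150,102)) for a,b in[(-1,-1),(1,-1),(1,1),(-1,1),(-1,-1)]]]
    for z in(112,138): o.append([f((70+a*14,b*14,z)) for a,b in[(-1,-1),(1,-1),(1,1),(-1,1),(-1,-1)]])
    return o
def brush(cx,cy,yaw,z=111):
    f=fr((cx,cy,0),yaw);return[[f(p) for p in[(-87,-9,z),(24,-9,z),(24,-12,z),(88,-12,z),(88,12,z),(24,12,z),(24,9,z),(-87,9,z),(-87,-9,z)]]]
def show(n,d,x,y,w,h,k,items):
    im=cv2.resize(np.ascontiguousarray(d["frame"][y:y+h,x:x+w,::-1]),None,fx=k,fy=k,interpolation=cv2.INTER_CUBIC)
    for it,c in items:
        for l in it: seg(im,d,l,k,x,y,c)
    cv2.imwrite(f"pics/{n}.png",im);return im
E
python3 - <<'E'
from ov import *
t=snapshot("top");s=snapshot("scene")
r=rest(547,-331,-9);c=chest(549,134,4.2);b=brush(533,164,87)
G=(0,255,0);M=(255,0,255)
a=show("o1",t,425,165,60,60,7,[(r,G)]);bb=show("o2",s,170,250,80,70,5,[(r,G)])
h=max(a.shape[0],bb.shape[0]);p=lambda i:cv2.copyMakeBorder(i,0,h-i.shape[0],0,0,0)
cv2.imwrite("pics/o_rest.png",np.hstack([p(a)[:, :390],p(bb)]))
a=show("o3",t,232,142,126,96,3,[(c,G),(b,M)]);bb=show("o4",s,280,140,140,110,3,[(c,G),(b,M)])
h=max(a.shape[0],bb.shape[0])
cv2.imwrite("pics/o_chest.png",np.hstack([p(a),p(bb)]))
E
```

```text
(no output)
```

View pics/o_rest.png

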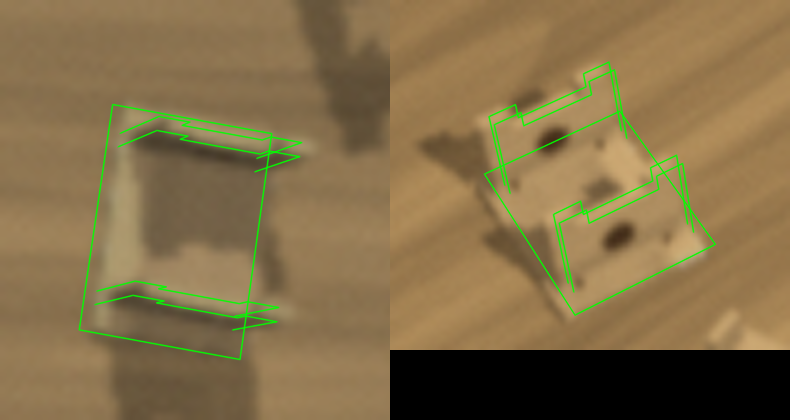

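View pics/o_chest.png

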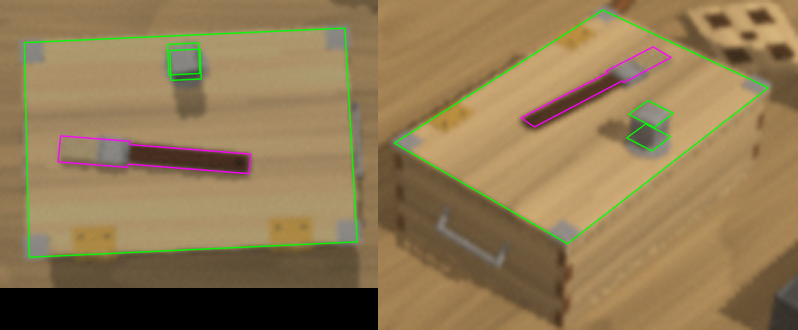

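```bash
sed -i 's/(x,-30,/(x,-35,/g; s/(x,30,/(x,35,/g' ov.py
python3 - <<'E'
from ov import *
t=snapshot("top");s=snapshot("scene")
r=rest(547,-333,-9)
G=(0,255,0)
p=lambda i:cv2.copyMakeBorder(i,0,560-i.shape[0],0,0,0)
a=show("o1",t,432,172,44,50,9,[(r,G)]);bb=show("o2",s,180,258,56,60,7,[(r,G)])
cv2.imwrite("pics/o_rest2.png",np.hstack([p(a),p(bb)]))
E
```

```text
(no output)
```

View pics/o_rest2.png

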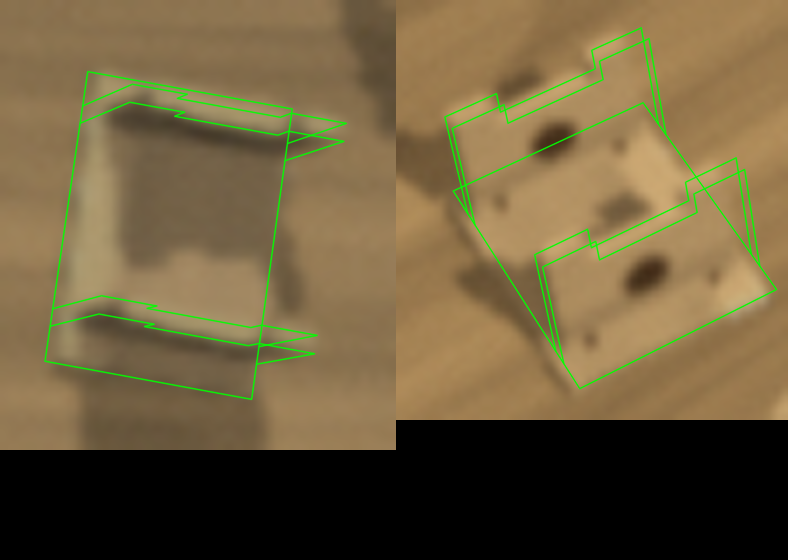

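```bash
python3 -m creep '{"translation": [[-20,-10,0],[-40,-21,3],[-40,-21,3],[-40,-21,3],[-40,-21,3],[-40,-21,3],[-40,-21,3],[-40,-21,3],[-40,-21,3],[-40,-21,3]], "rotation": [[0,0,0],[0,0,0],[0,0,0],[0,0,0],[0,0,0],[0,0,0],[0,0,0],[0,0,0],[0,0,0],[0,0,0]], "claw": [85,85,85,85,85,85,85,85,85,85]}'; python3 -m creep '{"translation": [[-20,-10,0],[0,0,0],[0,0,0],[0,0,0],[0,0,0],[0,0,0],[0,0,0],[0,0,0],[0,0,0],[0,0,0]], "rotation": [[0,0,0.144],[0,0,0.144],[0,0,0.144],[0,0,0.144],[0,0,0.144],[0,0,0.144],[0,0,0.144],[0,0,0.144],[0,0,0],[0,0,0]], "claw": [60,60,60,60,60,60,60,60,60,60]}'
python3 - <<'E'
from h import *
s=sense();print(s['time'],s['tool_pos'],s['tcp_rot'],s['finger_gap'],s['ft_force'])
cv2.imwrite("pics/w1.png",snapshot("wrist")["frame"][:,:,::-1])
E
```

```text
time: 1.45
tool_pos: [521.3, 183.9, 204.5]
tcp_rot: [180.0, 0.0, 153.1]
ft_force: [0.2, 0.6, -0.0]
finger_gap: 85.0
time: 2.45
tool_pos: [533.7, 167.6, 204.4]
tcp_rot: [180.0, -0.0, 87.3]
ft_force: [-0.6, 0.8, -1.1]
finger_gap: 60.0
2.45 [533.66320919 167.57961096 204.35915584] [ 1.79994846e+02 -6.68047548e-04  8.73287239e+01] 60.03662976511332 [-0.55036381  0.81400082 -1.07012159]
```

View pics/w1.png

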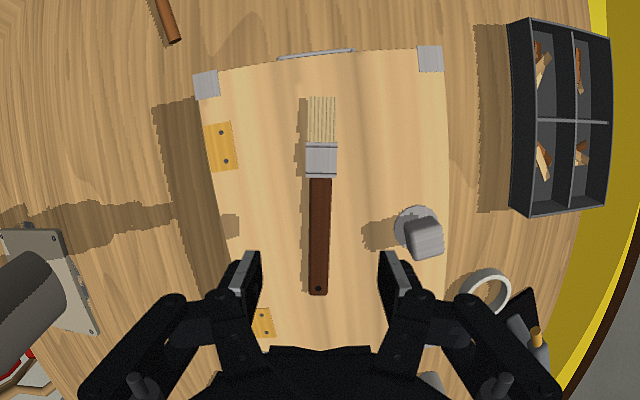

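The wrist view shows the brush from bristle tip (322,97) to handle end (318,293), central between the fingers, and the knob top at about (427,238). I'll cross-check these positions with the fisheye calibration.

```bash
cat >> h.py <<'E'
def wr(d,u,v,z):
    K=d["intrinsics"];T=d["extrinsics"]
    a=(u-K[0,2])/K[0,0];b=(v-K[1,2])/K[1,1];r=np.hypot(a,b)
    s=np.sin(r)/r; ray=T[:3,:3]@np.array([a*s,-b*s,-np.cos(r)])
    o=T[:3,3];return o+ray*(z-o[2])/ray[2]
E
python3 - <<'E'
from h import *
np.set_printoptions(precision=1,suppress=True)
d=snapshot("wrist")
for n,u,v,z in[("brist",322,97,111),("hand",318,293,111),("ferr L",307,143,111),("ferr R",338,143,111),("fer/handle",320,178,111),("TL",206,85,102),("TR",430,58,102),("knob base",418,230,102)]:print(n,wr(d,u,v,z))
cv2.imwrite("pics/w1c.png",cv2.resize(d["frame"][180:300,280:460,::-1],None,fx=4,fy=4,interpolation=cv2.INTER_CUBIC))
E
```

```text
brist [539.6 253.  111. ]
hand [528.4  83.9 111. ]
ferr L [526.6 218.6 111. ]
ferr R [550.2 217.5 111. ]
fer/handle [535.2 190.7 111. ]
TL [447.3 271.3 102. ]
TR [627.8 284.9 102. ]
knob base [619.7 137.8 102. ]
```

View pics/w1c.png

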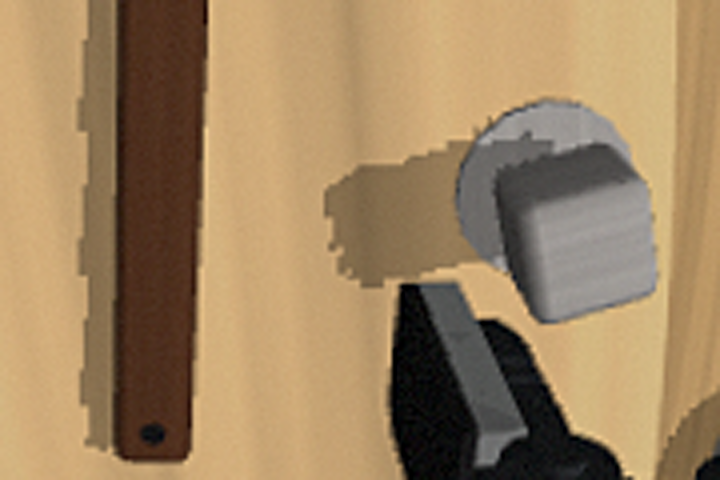

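```bash
python3 -m creep '{"translation": [[1,0,15],[0,0,25],[0,0,25],[0,0,20],[0,0,10],[0,0,4],[0,0,0],[0,0,0]], "rotation": [[0,0,0],[0,0,0],[0,0,0],[0,0,0],[0,0,0],[0,0,0],[0,0,0],[0,0,0]], "claw": [60,60,60,60,60,60,60,60]}' 30; python3 -m creep '{"translation": [[0,0,0],[0,0,0],[0,0,0],[0,0,0],[0,0,0],[0,0,0],[0,0,0],[0,0,0]], "rotation": [[0,0,0],[0,0,0],[0,0,0],[0,0,0],[0,0,0],[0,0,0],[0,0,0],[0,0,0]], "claw": [10,10,10,10,10,10,10,10]}' 30
python3 - <<'E'
from h import *
cv2.imwrite("pics/w2.png",snapshot("wrist")["frame"][:,:,::-1])
E
```

```text
time: 3.35
tool_pos: [534.5, 168.8, 106.4]
tcp_rot: [179.9, -0.0, 87.1]
ft_force: [-0.1, -0.3, 1.0]
finger_gap: 60.1
time: 4.15
tool_pos: [534.2, 168.7, 105.9]
tcp_rot: [179.9, -0.0, 87.1]
ft_force: [-0.4, -0.4, 5.5]
finger_gap: 16.7
```

View pics/w2.png

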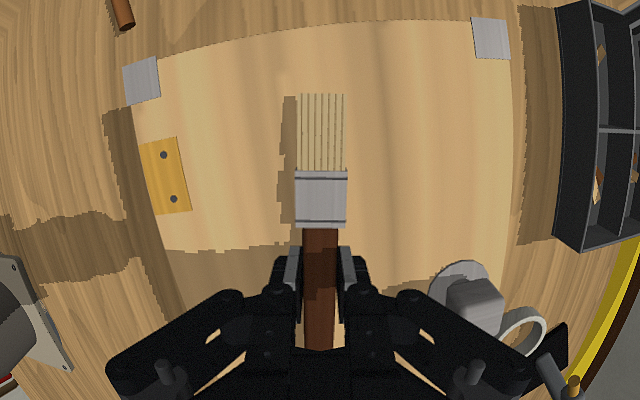

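The brush is between the pads, with the gap at 16.7 mm. I'll lift it and check.

```bash
python3 -m creep '{"translation": [[0,0,-4],[0,0,-10],[0,0,-20],[0,0,-25],[0,0,-25],[0,0,-15],[0,0,0]], "rotation": [[0,0,0],[0,0,0],[0,0,0],[0,0,0],[0,0,0],[0,0,0],[0,0,0]], "claw": [10,10,10,10,10,10,10]}' 30
python3 - <<'E'
from h import *
cv2.imwrite("pics/w3.png",snapshot("wrist")["frame"][:,:,::-1])
cv2.imwrite("pics/s3.png",cv2.resize(snapshot("scene")["frame"][50:250,250:450,::-1],None,fx=3,fy=3))
E
```

```text
time: 4.9
tool_pos: [535.2, 168.9, 207.4]
tcp_rot: [179.7, -0.1, 87.1]
ft_force: [0.4, 0.9, -1.2]
finger_gap: 16.8
```

View pics/w3.png

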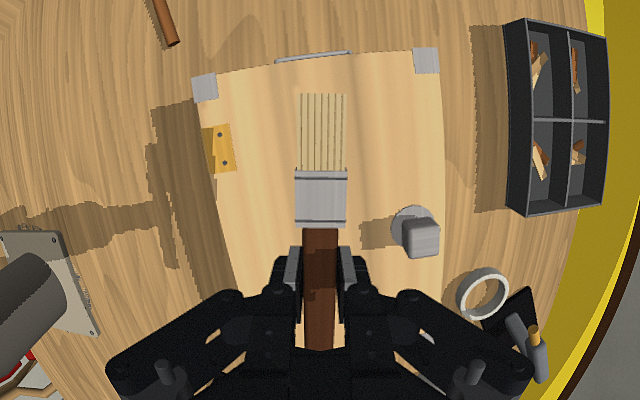

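View pics/s3.png

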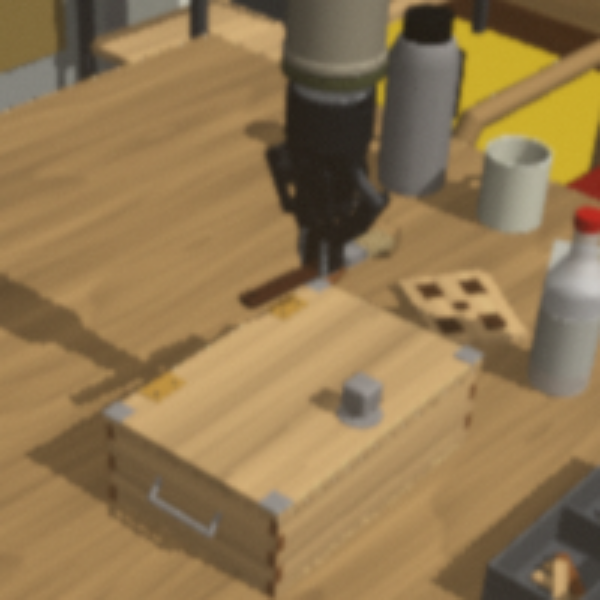

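The brush hangs level and is held at mid-handle. Next I'll carry it over to the rest, turn it and look.

```bash
python3 -m creep '{"translation": [[-20,2,0],[-42,3,0],[-44,3,0],[-44,3,0],[-44,3,0],[-44,3,0],[-44,3,0],[-44,3,0],[-44,3,0],[-44,3,0]], "rotation": [[0,0,0],[0,0,0],[0,0,0],[0,0,0],[0,0,0],[0,0,0],[0,0,0],[0,0,0],[0,0,0],[0,0,0]], "claw": [10,10,10,10,10,10,10,10,10,10]}' 30; python3 -m creep '{"translation": [[-44,4,0],[-34,3,0],[-10,1,0],[0,0,0],[0,0,0],[0,0,0],[0,0,0],[0,0,0],[0,0,0],[0,0,0]], "rotation": [[0,0,0],[0,0,0],[0,0,0],[0,0,0.14],[0,0,0.14],[0,0,0.14],[0,0,0.14],[0,0,0.14],[0,0,0.14],[0,0,0.14]], "claw": [10,10,10,10,10,10,10,10,10,10]}' 30;  python3 -m creep '{"translation": [[0,0,0],[0,0,0],[0,0,10],[0,0,20],[0,0,20],[0,0,10],[0,0,0]], "rotation": [[0,0,0.14],[0,0,0.14],[0,0,0.14],[0,0,0.14],[0,0,0.14],[0,0,0],[0,0,0]], "claw": [10,10,10,10,10,10,10]}' 30
python3 - <<'E'
from h import *
cv2.imwrite("pics/w4.png",snapshot("wrist")["frame"][:,:,::-1])
E
```

```text
time: 6.0
tool_pos: [540.3, -247.7, 201.9]
tcp_rot: [-179.8, -0.1, 87.1]
ft_force: [0.8, 0.6, -1.3]
finger_gap: 16.9
time: 7.0
tool_pos: [544.5, -333.3, 202.2]
tcp_rot: [-179.8, 0.1, 30.6]
ft_force: [-0.2, 0.9, 0.7]
finger_gap: 16.6
time: 7.7
tool_pos: [543.5, -332.9, 140.9]
tcp_rot: [-179.8, 0.3, -8.9]
ft_force: [0.4, 0.6, -0.4]
finger_gap: 16.8
```

View pics/w4.png

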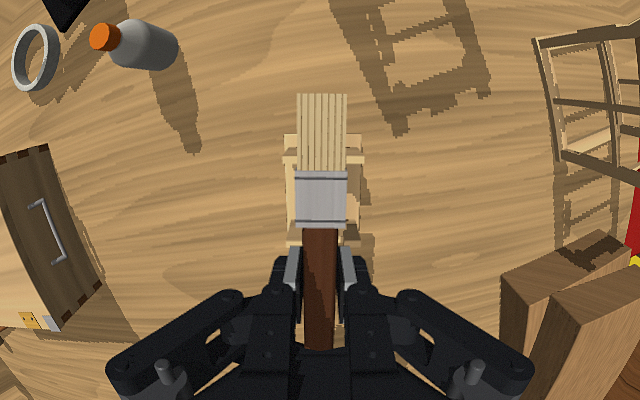

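The rest is visible below the brush, with its far upright at about v=157, from u=283 to u=365. I'll enlarge that part.

Run:
```python
from h import *
d=snapshot("wrist")
cv2.imwrite("pics/w4c.png",cv2.resize(d["frame"][120:270,260:390,::-1],None,fx=4,fy=4,interpolation=cv2.INTER_CUBIC)[:600])
```

```text
(no output)
```

View pics/w4c.png

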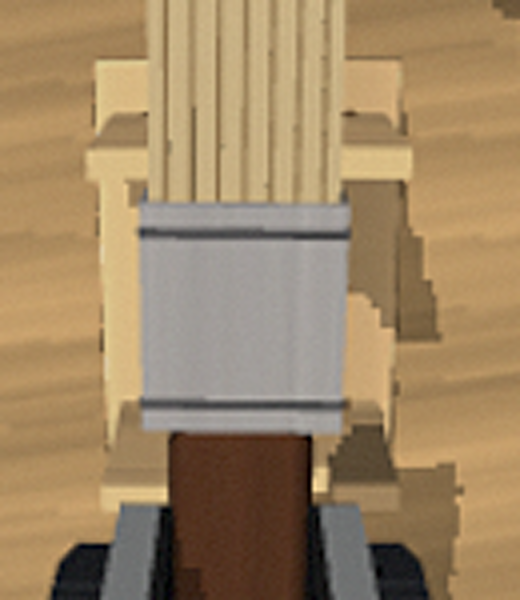

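Run:
```python
from h import *
np.set_printoptions(precision=1,suppress=True)
d=snapshot("wrist");T=d["extrinsics"];print(T[:3,3])
f=lambda u,v:((u+.5)/4-.5+260,(v+.5)/4-.5+120)
for n,u,v,z in[("farL",86,164,54),("farR",412,162,54),("nearL",101,496,54),("nearR",398,494,54),("baseL",95,58,6),("baseR",403,58,6),("brist",244,-105,55+82),("fer L",140,205,139),("fer R",348,205,139),("hand/ferr",240,432,139)]:
    print(n,wr(d,*f(u,v),z))
print(sense()['tool_pos'])
```

```text
[ 623.7 -345.8  285.5]
farL [ 586.  -310.2   54. ]
farR [ 576.7 -371.6   54. ]
nearL [ 517.2 -299.8   54. ]
nearR [ 507.9 -360.8   54. ]
baseL [ 602.  -309.3    6. ]
baseR [ 591.2 -378.1    6. ]
brist [ 628.6 -347.1  137. ]
fer L [ 593.8 -328.9  139. ]
fer R [ 589.8 -353.8  139. ]
hand/ferr [ 562.5 -336.2  139. ]
[ 545.5 -334.7  145.1]
```

Rest centre is about (547,-335.6) at yaw -8.7°. The brush axis is 1 mm off, so I'll shift +6 along it and +1 across, then lower.

```bash
python3 -m creep '{"translation": [[3,0,0],[3,1,10],[0,0,20],[0,0,25],[0,0,15],[0,0,5],[0,0,0],[0,0,0]], "rotation": [[0,0,0],[0,0,0],[0,0,0],[0,0,0],[0,0,0],[0,0,0],[0,0,0],[0,0,0]], "claw": [10,10,10,10,10,10,10,10]}' 30
python3 - <<'E'
from h import *
d=snapshot("wrist");print(sense()['tool_pos'],d["extrinsics"][:3,3])
cv2.imwrite("pics/w5c.png",cv2.resize(d["frame"][60:300,220:420,::-1],None,fx=2.5,fy=2.5,interpolation=cv2.INTER_CUBIC))
cv2.imwrite("pics/s5.png",cv2.resize(snapshot("scene")["frame"][210:330,140:280,::-1],None,fx=5,fy=5,interpolation=cv2.INTER_CUBIC))
E
```

```text
time: 8.65
tool_pos: [551.5, -337.1, 70.4]
tcp_rot: [180.0, -0.1, -9.2]
ft_force: [0.2, 0.5, -0.0]
finger_gap: 16.8
[ 551.70101916 -337.25788624   70.83342346] [ 629.83005971 -348.69265262  211.88122667]
```

View pics/w5c.png

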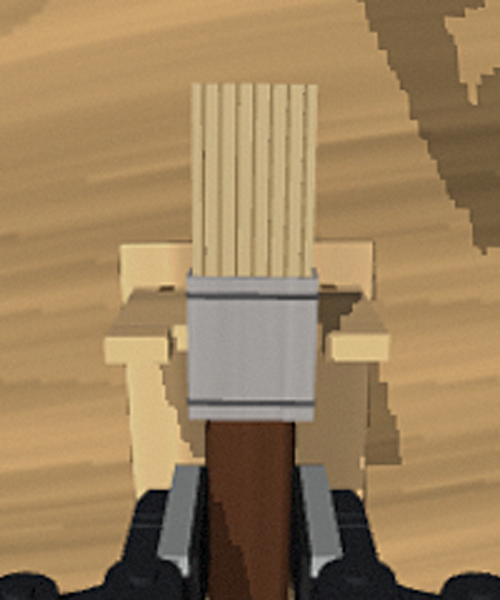

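View pics/s5.png

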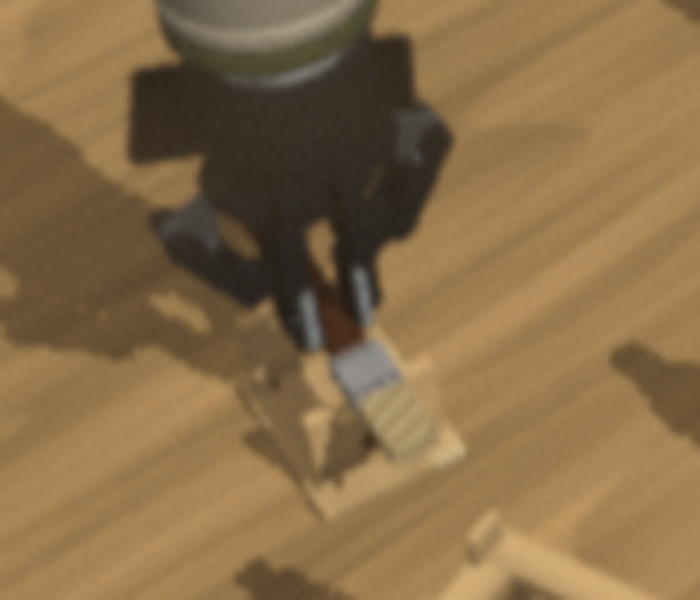

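The notch spans u=170–330 and the ferrule spans 188–318, so they are aligned within about 1 mm. I'll lower the last 21 mm.

```bash
python3 -m creep '{"translation": [[0,-1,6],[0,0,8],[0,0,4],[0,0,2],[0,0,0],[0,0,0],[0,0,0]], "rotation": [[0,0,0],[0,0,0],[0,0,0],[0,0,0],[0,0,0],[0,0,0],[0,0,0]], "claw": [10,10,10,10,10,10,10]}' 30
python3 - <<'E'
from h import *
d=snapshot("wrist");print(sense()['tool_pos'],sense()['ft_force'])
cv2.imwrite("pics/w6c.png",cv2.resize(d["frame"][60:300,220:420,::-1],None,fx=2.5,fy=2.5,interpolation=cv2.INTER_CUBIC))
E
```

```text
time: 9.45
tool_pos: [550.9, -335.6, 49.1]
tcp_rot: [-180.0, 0.0, -9.2]
ft_force: [0.2, 0.0, -0.4]
finger_gap: 17.1
[ 550.93541781 -335.61294031   49.09461872] [-0.84189435 -1.59828138 -0.94693685]
```

View pics/w6c.png

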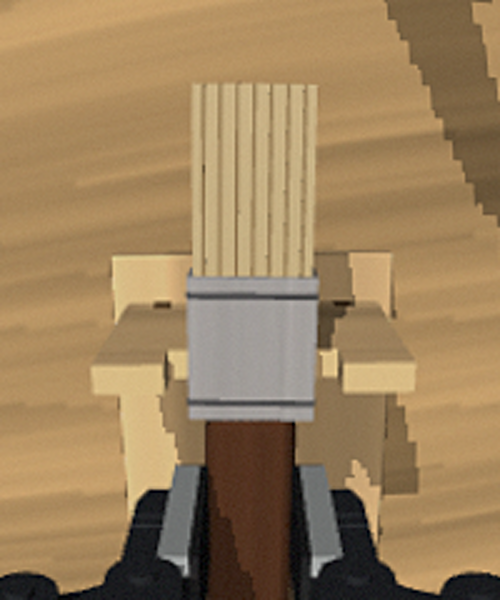

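```bash
python3 -m creep '{"translation": [[0,0,1],[0,0,1],[0,0,0],[0,0,0]], "rotation": [[0,0,0],[0,0,0],[0,0,0],[0,0,0]], "claw": [10,10,10,10]}' 30
```

```text
time: 9.9
tool_pos: [551.0, -335.7, 48.9]
tcp_rot: [180.0, -0.0, -9.2]
ft_force: [-7.6, 3.6, 12.0]
finger_gap: 16.8
```

Contact is confirmed at 12 N, so I'll release and back off.

```bash
python3 -m creep '{"translation": [[0,0,-1],[0,0,0],[0,0,0],[0,0,0],[0,0,0],[0,0,0]], "rotation": [[0,0,0],[0,0,0],[0,0,0],[0,0,0],[0,0,0],[0,0,0]], "claw": [20,26,32,38,44,50]}' 30;  python3 -m creep '{"translation": [[0,0,-5],[0,0,-15],[0,0,-30],[0,0,-40],[0,0,-40],[0,0,-20],[0,0,0]], "rotation": [[0,0,0],[0,0,0],[0,0,0],[0,0,0],[0,0,0],[0,0,0],[0,0,0]], "claw": [50,50,50,50,50,50,50]}'
python3 - <<'E'
from h import *
d=snapshot("wrist")
cv2.imwrite("pics/w7.png",d["frame"][:,:,::-1])
cv2.imwrite("pics/s7.png",cv2.resize(snapshot("scene")["frame"][230:330,150:270,::-1],None,fx=5,fy=5,interpolation=cv2.INTER_CUBIC))
E
```

```text
time: 10.5
tool_pos: [550.9, -335.6, 48.2]
tcp_rot: [-180.0, 0.0, -9.2]
ft_force: [-0.4, 0.9, 0.5]
finger_gap: 50.0
time: 11.2
tool_pos: [553.4, -337.3, 205.3]
tcp_rot: [179.7, -0.5, -9.2]
ft_force: [0.9, -0.8, -0.2]
finger_gap: 50.0
```

View pics/w7.png

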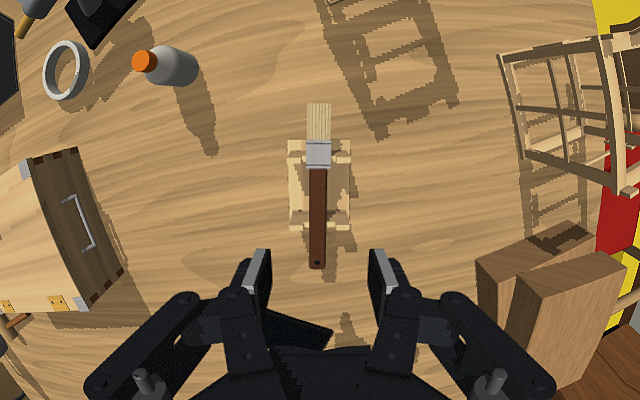

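View pics/s7.png

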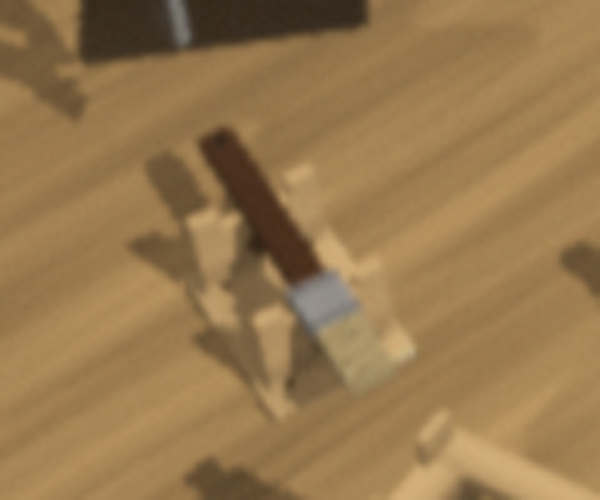

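The brush lies in both notches. Next I'll move to above the knob and turn the tool to yaw 94°.

```bash
python3 -m creep '{"translation": [[0,-20,0],[-1,-44,0],[-1,-46,0],[-1,-46,0],[-1,-46,0],[-1,-46,0],[-1,-46,0],[-1,-46,0],[-1,-46,0],[-1,-46,0]], "rotation": [[0,0,0],[0,0,0],[0,0,0],[0,0,0],[0,0,0],[0,0,0],[0,0,0],[0,0,0],[0,0,0],[0,0,0]], "claw": [60,60,60,60,60,60,60,60,60,60]}'; python3 -m creep '{"translation": [[-1,-35,0],[0,-12,0],[0,0,0],[0,0,0],[0,0,0],[0,0,0],[0,0,0],[0,0,0],[0,0,0],[0,0,0]], "rotation": [[0,0,0],[0,0,0],[0,0,-0.139],[0,0,-0.139],[0,0,-0.139],[0,0,-0.139],[0,0,-0.139],[0,0,-0.139],[0,0,-0.139],[0,0,-0.139]], "claw": [60,60,60,60,60,60,60,60,60,60]}';python3 -m creep '{"translation": [[0,0,0],[0,0,0],[0,0,0],[0,0,0],[0,0,0],[0,0,0],[0,0,0]], "rotation": [[0,0,-0.139],[0,0,-0.139],[0,0,-0.139],[0,0,-0.139],[0,0,-0.139],[0,0,0],[0,0,0]], "claw": [60,60,60,60,60,60,60]}'
python3 - <<'E'
from h import *
d=snapshot("wrist");print(sense()['tool_pos'],sense()['tcp_rot'])
cv2.imwrite("pics/w8.png",d["frame"][:,:,::-1])
E
```

```text
time: 12.3
tool_pos: [609.3, 95.1, 196.3]
tcp_rot: [180.0, 0.2, -9.2]
ft_force: [1.5, -0.5, -0.9]
finger_gap: 59.7
time: 13.3
tool_pos: [616.3, 138.5, 196.6]
tcp_rot: [-179.9, 0.1, 54.8]
ft_force: [0.5, 0.2, -0.4]
finger_gap: 59.9
time: 14.0
tool_pos: [616.8, 138.6, 197.3]
tcp_rot: [-179.9, 0.0, 94.1]
ft_force: [-0.1, 0.6, 0.8]
finger_gap: 59.9
[616.96772782 138.64919128 197.49925702] [-1.79920307e+02  7.86634507e-03  9.41184568e+01]
```

View pics/w8.png

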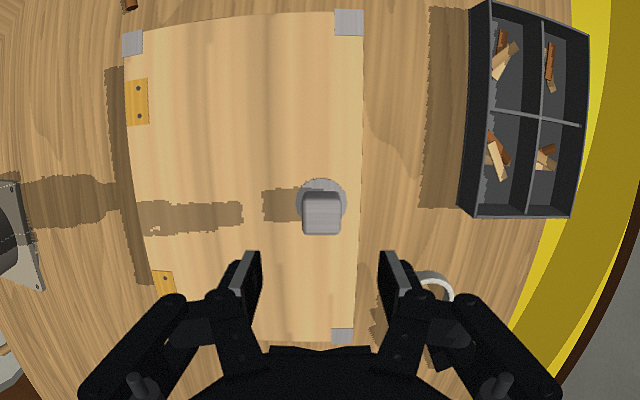

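The knob top sits at about (322,226) between the fingers, which are at 250 and 390. I'll measure it quickly.

Run:
```python
from h import *
d=snapshot("wrist")
print(wr(d,321.5,201,102),wr(d,322,227,138))
cv2.imwrite("pics/w8c.png",cv2.resize(d["frame"][160:250,270:370,::-1],None,fx=5,fy=5,interpolation=cv2.INTER_CUBIC))
```

```text
[618.33172396 142.33925    102.        ] [619.05567395 134.85055015 138.        ]
```

View pics/w8c.png

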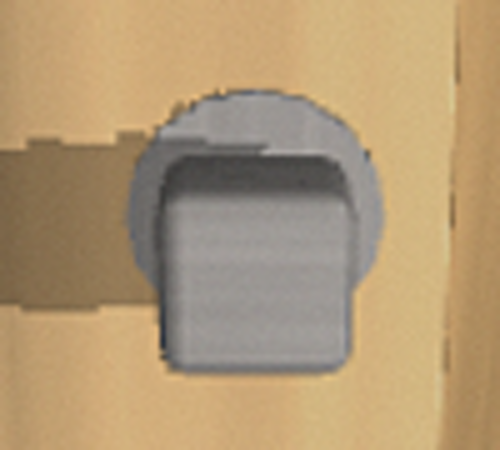

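```bash
python3 -m creep '{"translation": [[0,2,13],[0,0,20],[0,0,20],[0,0,18],[0,0,9],[0,0,3],[0,0,0],[0,0,0]], "rotation": [[0,0,0],[0,0,0],[0,0,0],[0,0,0],[0,0,0],[0,0,0],[0,0,0],[0,0,0]], "claw": [60,60,60,60,60,60,60,60]}' 40; python3 -m creep '{"translation": [[0,0,0],[0,0,0],[0,0,0],[0,0,0],[0,0,0],[0,0,0],[0,0,0]], "rotation": [[0,0,0],[0,0,0],[0,0,0],[0,0,0],[0,0,0],[0,0,0],[0,0,0]], "claw": [50,40,32,20,20,20,20]}' 80
python3 -c "
from bench import *;s=sense();print(s)"
```

```text
time: 14.9
tool_pos: [620.2, 139.1, 116.4]
tcp_rot: [179.9, -0.0, 94.3]
ft_force: [0.3, 0.2, 0.1]
finger_gap: 59.7
time: 15.6
tool_pos: [618.0, 138.9, 116.2]
tcp_rot: [-179.8, 0.0, 94.4]
ft_force: [-12.5, -2.2, 12.0]
finger_gap: 26.6
{'time': 15.6, 'joint_pos': array([ 8.03212119e+00,  1.71752138e+01,  8.63917277e+01, -8.02505346e-04,
        7.66089794e+01,  3.66550691e+00]), 'qd': array([ 0.09957611, -0.02254871,  0.05213773, -0.00294461, -0.08330198,
       -0.07348285]), 'joint_efforts': array([-6.44758511e-01, -5.82470906e+01, -4.84713793e+01, -4.97262910e-03,
       -4.31614637e+00,  2.92382480e-03]), 'tool_pos': array([618.03391125, 138.91458979, 116.24372526]), 'tcp_rot': array([-1.79824489e+02,  1.20253908e-02,  9.43668198e+01]), 'ft_force': array([-12.47258461,  -2.19916707,  11.9656038 ]), 'wrist_torque': array([-0.27786219,  1.86564292, -0.01070893]), 'finger_gap': 26.610718891834285}
```

Gripped, with the gap at 26.6 mm. I'll relieve the side force and then tug.

```bash
python3 -m creep '{"translation": [[0,-1.5,0],[0,0,-1],[0,0,0],[0,0,0]], "rotation": [[0,0,0],[0,0,0],[0,0,0],[0,0,0]], "claw": [20,20,20,20]}' 80; python3 -m creep '{"translation": [[0,0,-1],[0,0,-1],[0,0,-1],[0,0,0],[0,0,0]], "rotation": [[0,0,0],[0,0,0],[0,0,0],[0,0,0],[0,0,0]], "claw": [20,20,20,20,20]}' 80
```

```text
time: 16.0
tool_pos: [617.9, 138.9, 116.4]
tcp_rot: [-180.0, -0.0, 94.4]
ft_force: [-4.2, -0.3, 3.0]
finger_gap: 26.2
time: 16.5
tool_pos: [617.6, 138.8, 119.1]
tcp_rot: [-179.9, 0.0, 94.4]
ft_force: [-3.2, -0.2, -4.3]
finger_gap: 26.0
```

```bash
python3 -m creep '{"translation": [[0,0,-1],[0,0,-1],[0,0,0],[0,0,0]], "rotation": [[0,0,0],[0,0,0],[0,0,0],[0,0,0]], "claw": [20,20,20,20]}' 80
```

```text
time: 16.9
tool_pos: [617.4, 138.8, 121.0]
tcp_rot: [-179.9, 0.0, 94.4]
ft_force: [-5.5, -0.3, -6.1]
finger_gap: 26.3
```

```bash
python3 -m creep '{"translation": [[0,0,-1],[0,0,-1],[0,0,-1],[0,0,-1],[0,0,0],[0,0,0]], "rotation": [[-0.006,0,0],[-0.006,0,0],[-0.006,0,0],[-0.006,0,0],[0,0,0],[0,0,0]], "claw": [20,20,20,20,20,20]}' 80
python3 - <<'E'
from h import *
d=snapshot("scene")
cv2.imwrite("pics/s9.png",cv2.resize(d["frame"][120:260,270:430,::-1],None,fx=4,fy=4,interpolation=cv2.INTER_CUBIC))
cv2.imwrite("pics/w9.png",snapshot("wrist")["frame"][:,:,::-1])
E
```

```text
time: 17.5
tool_pos: [616.7, 138.8, 124.2]
tcp_rot: [178.8, 0.0, 94.4]
ft_force: [-5.7, 0.5, -9.9]
finger_gap: 26.2
```

View pics/s9.png

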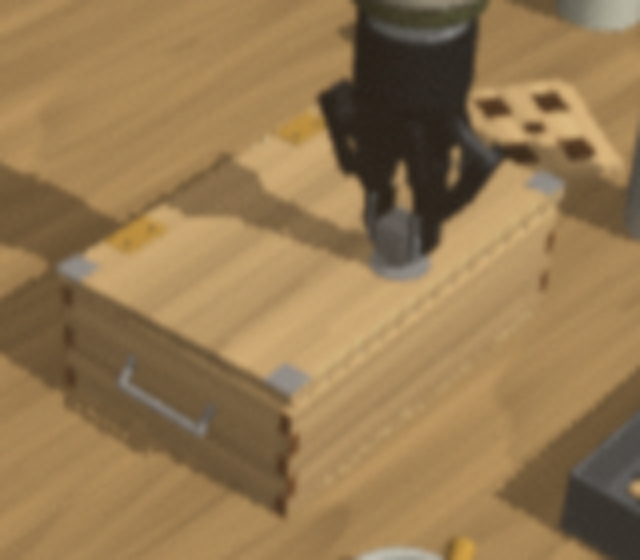

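View pics/w9.png

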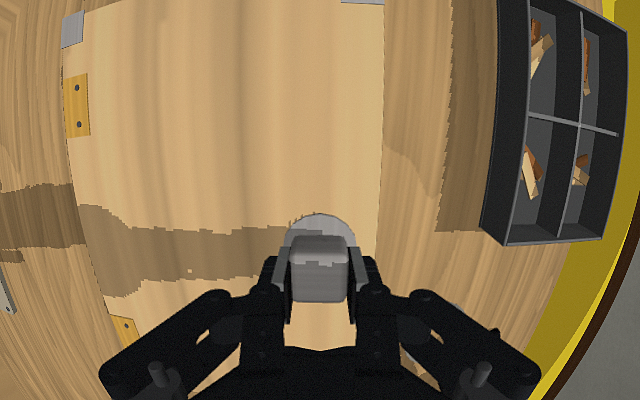

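```bash
cat >> ov.py <<'E'
def lid(cx,cy,yaw,th):
    f=fr((cx,cy,0),yaw);o=[]
    for z in(0,12):
        L=[]
        for a,b in[(0,-150),(200,-150),(200,150),(0,150),(0,-150)]:
            L.append(f((-100+a*np.cos(th)-z*np.sin(th),b,90+a*np.sin(th)+z*np.cos(th))))
        o.append(L)
    return o
E
python3 - <<'E'
from ov import *
d=snapshot("scene")
a=show("o5",d,325,190,60,55,9,[(lid(549,134,4.2,0.0),(0,255,0))])
b=show("o6",d,325,190,60,55,9,[(lid(549,134,4.2,0.046),(0,0,255))])
cv2.imwrite("pics/o_lid.png",np.hstack([a[:,:390],b[:,:390]]))
E
```

```text
(no output)
```

View pics/o_lid.png

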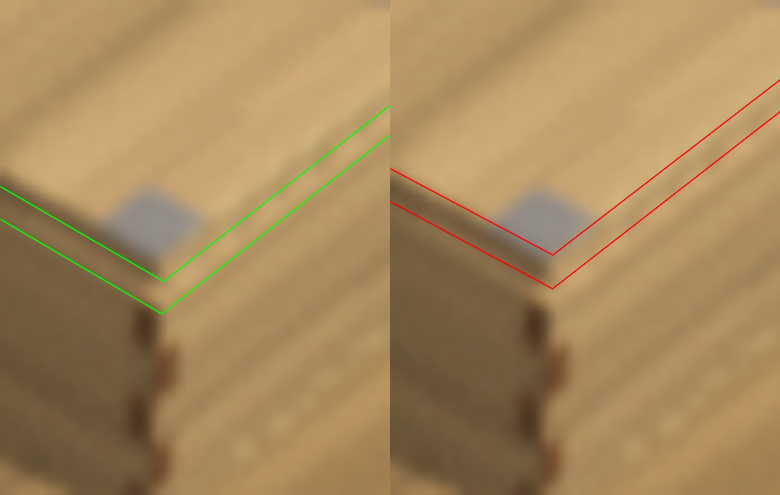

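Run:
```python
from ov import *
d=snapshot("scene");e=dict(d);e["frame"]=cv2.imread("pics/scene0.png")[:,:,::-1]
L=[(lid(549,134,4.2,0.0),(0,255,0))]
a=show("o5",d,325,190,60,55,9,L);b=show("o6",e,325,190,60,55,9,L)
cv2.imwrite("pics/o_lid2.png",np.hstack([a[:,:390],b[:,:390]]))
g=lambda f:cv2.cvtColor(np.ascontiguousarray(f),cv2.COLOR_RGB2GRAY).astype(np.float32)
for n,(x,y,w,h) in dict(nearcorner=(334,208,20,12),farcorner=(396,160,20,12),hingeL=(298,192,22,14),body=(335,228,30,25)).items():
    print(n,cv2.phaseCorrelate(g(e["frame"][y:y+h,x:x+w]),g(d["frame"][y:y+h,x:x+w])))
```

```text
nearcorner ((-0.1975469518722015, -2.3701718771179774), 0.4498069127400716)
farcorner ((0.23218466609419686, -0.6171642692771977), 0.8050534695386886)
hingeL ((-0.20267963136788936, -0.2809758830059108), 0.8218473149670495)
body ((-0.125496752383345, 0.3976407951629106), 1.0206235840320588)
```

View pics/o_lid2.png

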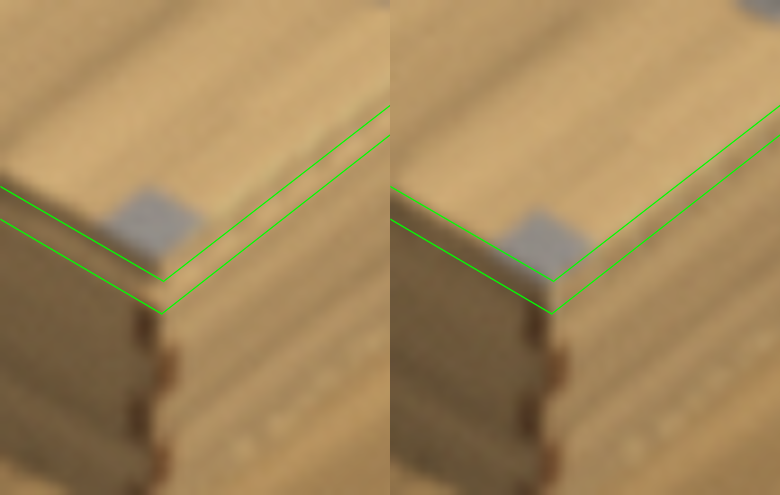

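The corner plate moved up about 2.8 px. That matches 0.043 rad and the 7.8 mm tool rise, so the knob is free and needs no turn. I'll align the tilt and then lift along the arc.

```bash
python3 -m creep '{"translation": [[0,0,0],[0,0,0],[0,-0.6,-3.4],[0,-1.2,-6.8],[0,-1.5,-8.5],[0,-1.5,-8.5],[0,0,0],[0,0,0]], "rotation": [[-0.01,0,0],[-0.01,0,0],[-0.02,0,0],[-0.04,0,0],[-0.05,0,0],[-0.05,0,0],[0,0,0],[0,0,0]], "claw": [20,20,20,20,20,20,20,20]}' 80
python3 - <<'E'
from h import *
s=sense();p=s['tool_pos']-[449.3,126.7,90];a=np.dot(p[:2],[.9973,.073]);print(a,p[2],np.arctan2(p[2],a)-np.arctan2(26.4,169),s['tcp_rot'],s['wrist_torque'],s['joint_pos'])
E
```

```text
time: 18.5
tool_pos: [608.7, 138.2, 151.4]
tcp_rot: [168.4, 0.0, 94.4]
ft_force: [-5.9, 0.6, -7.5]
finger_gap: 26.4
159.82216603502295 61.36517024249207 0.2116413293318972 [1.68445687e+02 8.52478992e-03 9.43667002e+01] [0.04043119 1.11735635 0.05105256] [ 8.58701858  3.41424103 98.85266564 -0.93210198 66.21267235  4.50938049]
```

```bash
python3 -m creep '{"translation": [[0,-0.6,-4.2],[0,-1.5,-8.5],[0,-1.5,-8.5],[0,-1.5,-8.5],[0,-1.5,-8.5],[0,-1.5,-8.5],[0,-1.5,-8.5],[0,0,0],[0,0,0]], "rotation": [[-0.035,0,0],[-0.05,0,0],[-0.05,0,0],[-0.05,0,0],[-0.05,0,0],[-0.05,0,0],[-0.05,0,0],[0,0,0],[0,0,0]], "claw": [20,20,20,20,20,20,20,20,20]}' 80
python3 - <<'E'
from h import *
s=sense();p=s['tool_pos']-[449.3,126.7,90];a=np.dot(p[:2],[.9973,.073]);print(a,p[2],np.hypot(a,p[2]),np.arctan2(p[2],a)-np.arctan2(26.4,169),s['tcp_rot'],s['wrist_torque'],s['joint_pos'])
E
```

```text
time: 19.4
tool_pos: [580.9, 136.2, 199.3]
tcp_rot: [149.3, -0.0, 94.4]
ft_force: [-5.1, 1.0, -6.2]
finger_gap: 26.4
131.9207699143761 109.25862041531317 171.29079271770345 0.5367487364086589 [ 1.49255217e+02 -5.52062330e-03  9.43618405e+01] [0.03749045 1.69891496 0.06836674] [ 10.04442958 -19.8589363  119.39859266  -3.78812698  49.9007821
   7.33296721]
```

```bash
python3 -m creep '{"translation": [[0,-0.8,-4.8],[0,-1.5,-8.5],[0,-1.5,-8.5],[0,-1.5,-8.5],[0,-1.2,-6.8],[0,-0.9,-5.1],[0,0,0],[0,0,0],[0,0,0]], "rotation": [[-0.028,0,0],[-0.05,0,0],[-0.05,0,0],[-0.05,0,0],[-0.04,0,0],[-0.03,0,0],[0,0,0],[0,0,0],[0,0,0]], "claw": [20,20,20,20,20,20,20,20,20]}' 80
python3 - <<'E'
from h import *
s=sense();p=s['tool_pos']-[449.3,126.7,90];a=np.dot(p[:2],[.9973,.073]);print(a,p[2],np.hypot(a,p[2]),np.arctan2(p[2],a)-np.arctan2(26.4,169),s['tcp_rot'],s['ft_force'],s['wrist_torque'],s['joint_pos'])
for n in("scene","wrist","top"):cv2.imwrite(f"pics/f_{n}.png",snapshot(n)["frame"][:,:,::-1])
from ov import *
d=snapshot("scene");show("f_lid",d,250,70,200,180,3,[(lid(549,134,4.2,.785),(0,255,0))])
E
```

```text
time: 20.3
tool_pos: [550.7, 133.9, 228.1]
tcp_rot: [135.1, -0.0, 94.4]
ft_force: [-5.0, 2.4, -8.1]
finger_gap: 26.5
101.65550948594088 138.09704945763312 171.4778052044934 0.7812794230419081 [ 1.35110118e+02 -1.74854108e-02  9.43544310e+01] [-4.9634762   2.43500316 -8.0625352 ] [0.12794114 2.13874035 0.35394838] [ 11.89883625 -39.1362178  135.00332121  -8.30599726  39.7877242
  11.77341535]
```

View pics/f_lid.png

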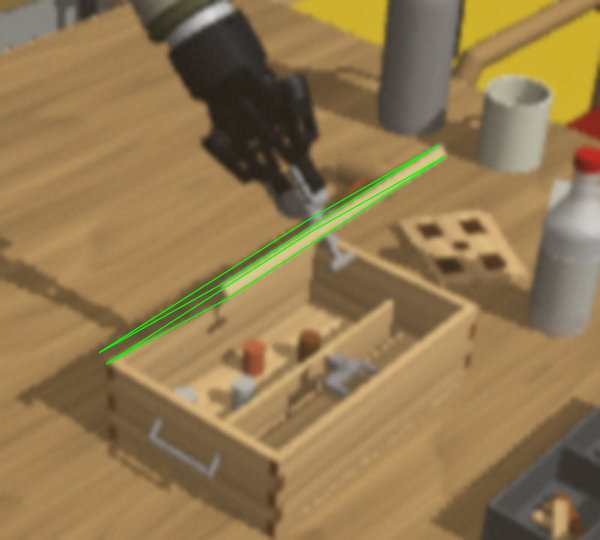

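View pics/f_wrist.png

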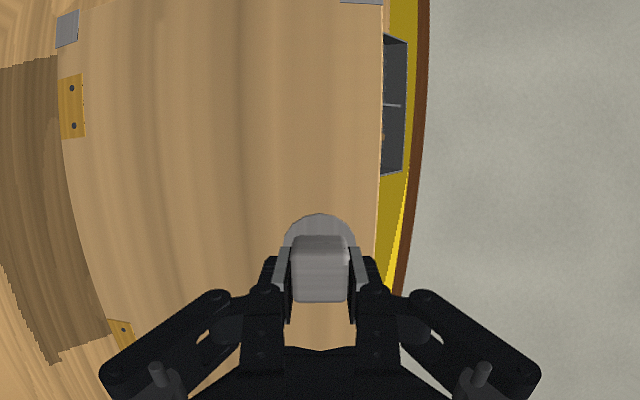

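View pics/f_top.png

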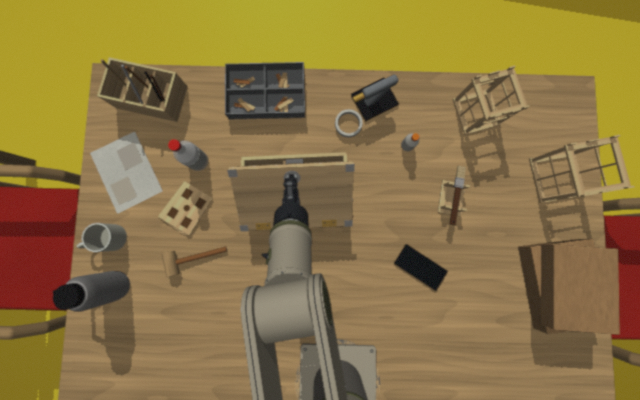

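View pics/f_scene.png

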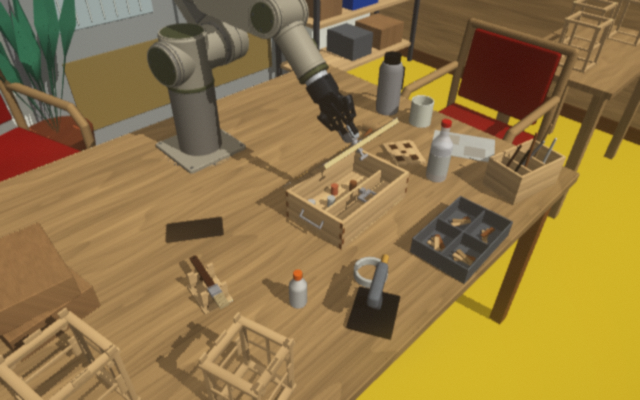

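The lid edge falls on the 0.785 rad overlay, the knob is held squarely, the brush is still on the rest, and the bystanders haven't moved. I'll let it settle briefly and hand in.

```bash
python3 -m creep '{"translation": [[0,0,0],[0,0,0],[0,0,0],[0,0,0]], "rotation": [[0,0,0],[0,0,0],[0,0,0],[0,0,0]], "claw": [20,20,20,20]}' 80; python3 -c "
from bench import *;print(hand_in())"
```

```text
time: 20.9
tool_pos: [550.8, 133.9, 228.0]
tcp_rot: [135.1, -0.0, 94.3]
ft_force: [-5.5, 3.3, -7.7]
finger_gap: 26.6
the job is handed in; nothing more can be done
None
```

The job was handed in at about 21 s, with the brush on the rest and the lid held open by the knob at about 45 degrees.

- **Brush:** I gripped it at mid-handle and laid it lengthwise on the rest. Pictures taken after release show it in the notches of both uprights.
- **Latch:** When I tugged the knob it rose about 8 mm with up to 10 N, more than the 2.5 mm a caught latch gives. The scene picture also showed the lid about 0.04 rad open, so the knob was free and I did not turn it.
- **Lid:** The last tool pose gives an opening of 0.78 rad, and the scene picture agrees with that. The grip was steady with the gap at 26.6 mm and about 10 N at the wrist.
- **Other things on the table:** They looked unmoved in the last overhead and scene pictures.

Two readings did not match what I expected:

- **Finger gap:** It read 1 to 2 mm under the true width on both the brush and the knob. I put this down to pad compression.
- **Lift force:** It came out a little above the stated 2 to 5 N. I think the cause was a small misalignment of the grip.

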